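# Stack two changeover roller sets on their assembly posts

## Robot

A 6-joint arm with a two-finger parallel gripper is mounted at the origin on a cart in front of the work surface, level with it; the furniture and walls round the work are solid. World frame = base frame: x ahead of the robot, y to its left, z up, the work surface at z = 0. Lengths are in m, angles in rad, forces in N, time in s.
With the tool pointing down it reaches from about 0.4 to 0.825 m from the base axis. Payload 7 kg.
Tool frame: the origin (TCP) lies midway between the tips of the shut fingers; the grasp point (between the pads) lies 19 mm behind it; z points along the fingers, y is the line along which they close (so a half turn about z gives the same grasp; the last joint's range is limited). The gripper opens to 88 mm and grips with 3 to 60 N. Pads are 19 mm wide; open, the fingers measure 130 mm over their backs; the gripper's body (78 mm by 193 mm) begins 47 mm behind the grasp point.
Start: joints at [1.433, 0.359, 0.012, 0, -1.224, -0.288], TCP at [0.279, 0.615, 0.227] pointing down, gripper open.
Joint ranges: [-3.07, 3.07], [-1.43, 2.12], [-1.02, 1.25], [-3.03, 1.67], [-3.05, -0], [-3.03, 3.03]. Speed limits (rad/s): [2.39, 2.39, 3.01, 3.14, 3.14, 3.14].

## Interface

Orientations are given as [roll, pitch, yaw] about the fixed x, y, z axes, in that order (R = Rz(yaw) Ry(pitch) Rx(roll)).
In Python, from station import telemetry, eyes, ticket, recognise, trace gives the robot as it stands. The module is installed in compiled form; this text tells all that it offers.
- The arm moves only by the tool servo_tool, never from a script. Its argument "series" is a list that holds one entry, the list of rows, each a list of 4 numbers: the shift along the tool's x, y, z in mm, then the turn about the tool's z in rad. In form: [[[x, y, z, roll], ...]]. A call has exactly 10 rows; each row shifts and turns the commanded pose from where the row before left it, along the tool's axes as they then stand; what a row does not reach is not made up. A row lasts 1/12 s, in which the tool goes at most 41.7 mm and 7.16 degrees, less where a joint would pass 70% of its speed; a pose out of reach is approached as far as the arm can. A call is refused whole if a number of a shift passes 41.7 or a number of a turn 0.125, either way. A call with a gripper value outside its range is refused whole. "claw" is the gripper's target within -1 to 1 (shut at 1, half-way at 0, fully open at -1), set as the call begins (left out, the last holds). The fingers move at their own pace and stop on an object; "grip_force" is the grip in N (left out, the last holds). Time passes only in rows, so rows that do not move let the fingers close, or fill a call up. It gives the time, the measured TCP pose, the force, the opening and the grip force at its end, in the units of the state.
- telemetry.get_state(): the state, without advancing time (a new reading comes with each control period).
- eyes.grab_frame(name): name is "scene" or "top" or "wrist"; returns the picture (400x640x3 uint8, red, green, blue); there is no depth.
- eyes.calibration(name): a dict with "mtx" (3x3 intrinsics, pixels), "k1" (the pictures are not rectified: a ray, as slopes to the right and down, at radius r is drawn at 1 + k1 r^2 times it, then the intrinsics apply), "rvec" (rotation vector, rad) and "tvec" (3), from world to camera coordinates, as OpenCV has them. Camera axes: x right, y down, z forward; pixel columns grow to the right and rows downward; lengths in m; the calibration is good to about 2 mm. A picture is of the moment at which its call begins: read the wrist's pose just before it. calibration takes no time and is no camera call; for the wrist camera it gives the pose at the moment of the call.
- ticket.job_done(): hands the job in; it is judged then, once.
Trained networks look in the newest picture that a camera, given by its name, has taken for a name from the list of things; names that differ only in an ending like _2 or _b are one class to them, and where a whole thing is asked for, a point or a joint stands for the part that bears it (a point fixed in the world has none). Each returns a list of dicts, best first, with "conf" (0 to 1); they miss things now and then, are a little off and sometimes report something else, mostly with a low value. They report only what shows in the picture. A call takes as long as a camera call. They do not tell look-alikes from the thing itself.
- recognise(camera, name): "position" ([x, y, z] in m, in world coordinates, good to about 4 mm: the middle of the surface that is visible of it).
- trace(camera, name): "mask" (400x640 bool, what is visible of it).
The state is a dict: "t": time; "q": joint angles; "qd": joint speeds; "joint_efforts": joint torques, N m; "eef_pos": TCP position; "ee_rot": TCP orientation; "force": force on the tool from outside, world axes, zero at the start; "moment": the same for the moment, N m; "width": finger opening in m; "gripper_force": force on a finger pad.
Only numpy, scipy, OpenCV 4.12 (cv2) and the standard library are available. Lean on these libraries where they do the work, as an engineer would, in place of code of your own. Each camera call takes 0.05 s, during which the arm holds its last target. There are 200 camera calls.

## Task

Make up the two roller sets for the pouch filler's changeover. On the stand with the tall post stack the flanged hub at the bottom, with its flange down as it lies, then the long sleeve, then the toothed pulley; on the stand with the short post stack the short sleeve and then the grooved roller on top of it. Lower each part over its post until it sits flat, without dropping it, let go of everything, and leave the loose calibration weight, hex key and marker pen where they lie.

Things in the scene. Friction and masses are not known exactly. Their poses are not given: they have to be found in the camera images.
- flanged_hub_c (a point): Flanged hub, bright steel, 30 mm tall: a round flange of 66 mm diameter and 8 mm thickness at the bottom, with a plain round boss of 40 mm diameter standing 22 mm up from it (grasp it by the boss). Bore 25 mm, right through, along its own z axis (vertical at the start). This point is its centre, half-way up, on the axis.
- long_sleeve_c (a point): Long sleeve: plain dark steel tube standing upright, outer diameter 36 mm, 44 mm tall. Bore 25 mm, right through, along its own z axis (vertical at the start). This point is its centre, half-way up, on the axis.
- toothed_pulley_c (a point): Toothed pulley: black plastic ring with fine teeth round it, outer diameter 48 mm at the tooth roots (50 mm over the teeth, which are too fine to matter for a grasp), 22 mm tall. Bore 25 mm, right through, along its own z axis (vertical at the start). This point is its centre, half-way up, on the axis.
- short_sleeve_c (a point): Short sleeve: plain dark steel ring, wider and lower than the long sleeve, outer diameter 44 mm, 22 mm tall. Bore 25 mm, right through, along its own z axis (vertical at the start). This point is its centre, half-way up, on the axis.
- grooved_roller_c (a point): Grooved roller: white plastic ring, outer diameter 54 mm, 26 mm tall, with a groove 10 mm wide and 5 mm deep round its middle. Bore 25 mm, right through, along its own z axis (vertical at the start). This point is its centre, half-way up, on the axis.
- tall_stand_seat (a point): Stand with the tall post, fixed to the table: grey round base of 84 mm diameter and 10 mm thickness, with a vertical steel post of 14 mm diameter in its centre that rises 56 mm above the base (so a full stack stands 40 mm higher than the post); its last 8 mm taper to 6 mm diameter. This point is on the post's axis at the top face of the base; z is up along the post.
- short_stand_seat (a point): Stand with the short post, fixed to the table: grey square base, 76 x 76 mm and 10 mm thick, with a vertical steel post of 14 mm diameter in its centre that rises only 28 mm above the base; its last 8 mm taper to 6 mm diameter. This point is on the post's axis at the top face of the base; z is up along the post.
- weight: Bystander: loose tan calibration weight, round, 32 mm diameter, 34 mm tall with its knob. Origin at the centre of its underside.
- hex_key: Bystander: loose black L-shaped hex key lying flat, 38 x 87 mm, 7 mm thick; the long leg lies along its y axis. Origin at the middle of its outline, at table height.
- marker: Bystander: loose black marker pen lying flat, 140 mm long along its y axis, 12 mm thick. Origin at its middle, at table height.
Not all that is in view belongs to the job. Leave any blue, pink or red look-alike of the part that bears short_sleeve_c alone.

How it is judged:
At the end, for the whole second after the job is handed in: Tall post, from the base up: flanged hub (flange down), long sleeve, toothed pulley. Short post: short sleeve, grooved roller. Each within 8 mm of its post's axis, within 4 mm of its seated height, tilted less than 0.12 rad, and at rest (under 0.02 m/s) (horizontal distance between each of flanged_hub_c, long_sleeve_c, toothed_pulley_c and tall_stand_seat below 0.008 m and z of flanged_hub_c in the frame of tall_stand_seat between 0.011 and 0.019 m and angle between each of flanged_hub_c, long_sleeve_c, toothed_pulley_c, short_sleeve_c, grooved_roller_c's own z axis and vertical below 0.12 rad and linear speed of each of flanged_hub, long_sleeve, toothed_pulley, short_sleeve, grooved_roller below 0.02 m/s and z of long_sleeve_c in the frame of tall_stand_seat between 0.048 and 0.056 m and z of toothed_pulley_c in the frame of tall_stand_seat between 0.081 and 0.089 m and horizontal distance between each of short_sleeve_c, grooved_roller_c and short_stand_seat below 0.008 m and z of short_sleeve_c in the frame of short_stand_seat between 0.007 and 0.015 m and z of grooved_roller_c in the frame of short_stand_seat between 0.031 and 0.039 m); the robot touches nothing.
It fails at once if a roller part is dropped (moves untouched at over 0.6 m/s, as after a fall of 20 mm) ((contact force between each of the arm, the fingers and flanged_hub below 0.05 N and linear speed of flanged_hub above 0.6 m/s) or (contact force between each of the arm, the fingers and long_sleeve below 0.05 N and linear speed of long_sleeve above 0.6 m/s) or (contact force between each of the arm, the fingers and toothed_pulley below 0.05 N and linear speed of toothed_pulley above 0.6 m/s) or (contact force between each of the arm, the fingers and short_sleeve below 0.05 N and linear speed of short_sleeve above 0.6 m/s) or (contact force between each of the arm, the fingers and grooved_roller below 0.05 N and linear speed of grooved_roller above 0.6 m/s)).
It fails at once if the calibration weight, hex key or marker pen is moved by more than 20 mm (distance of any of weight, hex_key, marker from where it was at the start of the episode above 0.02 m).
It also fails if it takes over 128 s, if anything falls off the work surface, if the arm or the gripper's body presses on something with over 40 N, if the wrist force passes 120 N, or if a joint passes its speed limit or range.

## Working session

There is one attempt and no reset: what is moved stays moved. The work goes in short steps, Python scripts to look and compute and a tool call to move; the robot and the scene stay as the last step left them, time stands still between calls to the robot, and variables do not carry over. Pictures are saved under pics/ and viewed, at most 15 in all, crops included, and the job is handed in when it is done.

Besides the shell and the picture viewer there is one more tool, called after ">>>" in YAML: its name, and indented under it one key for each argument. servo_tool: Moves the arm, as the interface text tells. Its arguments: {"type":"object","properties":{"series":{"type":"array"},"claw":{"type":"number"},"grip_force":{"type":"number"}},"required":["series"]}

```bash
mkdir -p pics
cat > h.py <<'E'
import numpy as np, cv2
from station import telemetry, eyes, ticket, recognise, trace
NAMES=["flanged_hub_c","long_sleeve_c","toothed_pulley_c","short_sleeve_c","grooved_roller_c","tall_stand_seat","short_stand_seat","weight","hex_key","marker"]
def save(img,n): cv2.imwrite("pics/"+n,cv2.cvtColor(img,cv2.COLOR_RGB2BGR))
def st():
    s=telemetry.get_state()
    print("t",round(s["t"],2),"pos",np.round(s["eef_pos"],4),"rot",np.round(s["ee_rot"],3),"w",round(s["width"],4),"q",np.round(s["q"],2),"F",np.round(s["force"],1)); return s
def ray(cal,px):
    K=cal["mtx"]; d=np.linalg.inv(K)@np.array([px[0],px[1],1.]); u=d[:2].copy(); v=u.copy()
    for _ in range(20): v=u/(1+cal["k1"]*(v@v))
    R,_=cv2.Rodrigues(np.array(cal["rvec"],float)); t=np.array(cal["tvec"],float).ravel()
    return -R.T@t, R.T@np.array([v[0],v[1],1.])
def onz(cal,px,z):
    o,d=ray(cal,px); return o+d*(z-o[2])/d[2]
def proj(cal,P):
    R,_=cv2.Rodrigues(np.array(cal["rvec"],float)); p=R@np.array(P,float)+np.array(cal["tvec"],float).ravel()
    u=p[:2]/p[2]; u=u*(1+cal["k1"]*(u@u)); return (cal["mtx"]@np.array([u[0],u[1],1]))[:2]
E
python3 - <<'E'
from h import *
st()
for c in ["top","scene"]:
    save(eyes.grab_frame(c),c+"0.png")
    for n in NAMES:
        print(c,n,[(np.round(d["position"],3).tolist(),round(d["conf"],2)) for d in recognise(c,n)])
E
```

```text
t 0.0 pos [0.2786 0.6143 0.2256] rot [ 3.14  -0.    -0.426] w 0.0875 q [ 1.43  0.36  0.01 -0.   -1.22 -0.29] F [-0.6 -0.3 -0.1]
top flanged_hub_c [([0.497, -0.213, 0.009], 0.93), ([0.344, -0.3, 0.007], 0.5)]
top long_sleeve_c [([0.378, -0.211, 0.045], 0.59)]
top toothed_pulley_c [([0.445, -0.31, 0.02], 0.78)]
top short_sleeve_c [([0.346, -0.118, 0.023], 0.7), ([0.449, 0.006, 0.018], 0.63), ([0.282, -0.218, 0.022], 0.51)]
top grooved_roller_c [([0.448, -0.097, 0.025], 0.67), ([0.62, -0.423, 0.025], 0.65)]
top tall_stand_seat [([0.555, -0.087, 0.014], 0.93), ([0.378, -0.213, 0.045], 0.39)]
top short_stand_seat [([0.514, -0.397, 0.008], 0.73)]
top weight [([0.614, -0.422, 0.028], 0.5)]
top hex_key [([0.344, -0.302, 0.006], 0.8)]
top marker [([0.544, -0.514, 0.01], 0.61)]
scene flanged_hub_c [([0.49, -0.222, 0.009], 0.8)]
scene long_sleeve_c [([0.366, -0.22, 0.029], 0.62)]
scene toothed_pulley_c [([0.434, -0.314, 0.017], 0.65)]
scene short_sleeve_c [([0.267, -0.323, 0.017], 0.87), ([0.278, -0.228, 0.02], 0.84), ([0.548, -0.516, 0.009], 0.59), ([0.446, -0.002, 0.015], 0.54), ([0.343, -0.123, 0.021], 0.51)]
scene grooved_roller_c [([0.437, -0.104, 0.018], 0.71), ([0.506, -0.405, 0.013], 0.27), ([0.433, -0.315, 0.019], 0.22)]
scene tall_stand_seat [([0.559, -0.089, 0.006], 0.66)]
scene short_stand_seat [([0.509, -0.401, 0.012], 0.76)]
scene weight [([0.366, -0.218, 0.029], 0.34)]
scene hex_key [([0.342, -0.311, 0.005], 0.49)]
scene marker [([0.545, -0.514, 0.01], 0.66)]
```

View pics/top0.png

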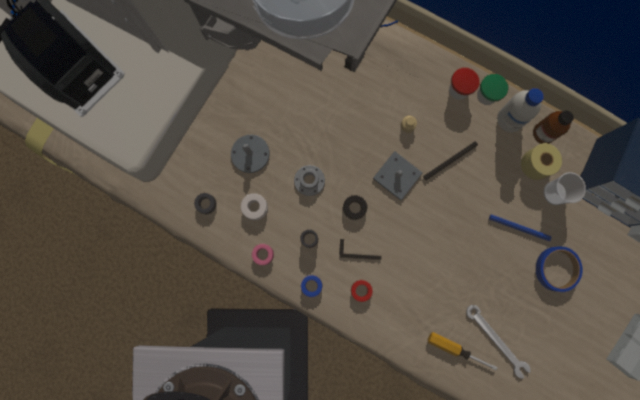

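View pics/scene0.png

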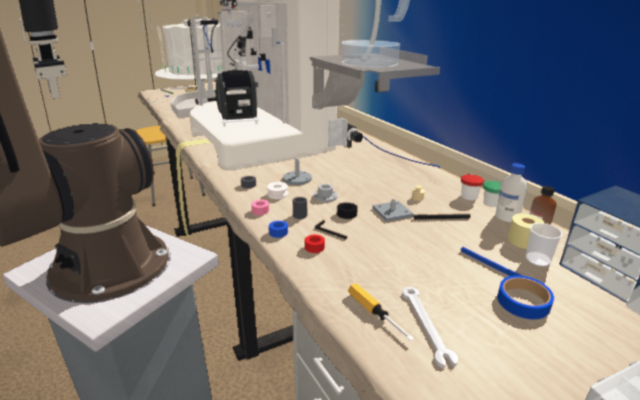

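The views agree. In the top image the tall stand is at (250,153), the hub at (309,180), the long sleeve at (309,240) and the pulley at (355,208). The dark short sleeve is at (205,204), the roller at (254,207) and the short stand at (398,176). The pink, blue and red rings are decoys. The weight is at (409,122), with the marker and hex key to the right. Next I fit the silhouettes to refine positions.

```bash
cat >> h.py <<'E'
from scipy.optimize import least_squares
A=np.linspace(0,2*np.pi,60,endpoint=False)
def circ(x,y,r,z): return [(x+r*np.cos(a),y+r*np.sin(a),z) for a in A]
SH={"flanged_hub_c":[(33,0,8),(20,8,30)],"long_sleeve_c":[(18,0,44)],"toothed_pulley_c":[(25,0,22)],"short_sleeve_c":[(22,0,22)],"grooved_roller_c":[(27,0,26)],"tall_stand_seat":[(42,0,10),(7,10,58),(3,58,66)],"short_stand_seat":[(38,0,10),(7,10,30),(3,30,38)]}
def model(cal,n,x,y,yaw=0,z0=0):
    m=np.zeros((1600,2560),np.uint8)   # 4x supersampled
    prev=None
    for r,a,b in SH[n]:
        P=[]
        for z in (a,b):
            if n=="short_stand_seat" and r==38:
                P+=[(x+.038*(i*np.cos(yaw)-j*np.sin(yaw)),y+.038*(i*np.sin(yaw)+j*np.cos(yaw)),z0+z/1e3) for i in(-1,1) for j in(-1,1)]
            else: P+=circ(x,y,r/1e3,z0+z/1e3)
        p=np.array([proj(cal,q) for q in P])
        cv2.fillConvexPoly(m,cv2.convexHull(np.round(p*4+1.5).astype(np.int32)),1)
    return cv2.resize(m.astype(np.float32),(640,400),interpolation=cv2.INTER_AREA)
def cen(m):
    ys,xs=np.indices(m.shape); s=m.sum(); return np.array([(xs*m).sum()/s,(ys*m).sum()/s])
def fit(cal,n,mask,xy,yaw=0,z0=0):
    # fill holes (bore), keep largest blob
    c,_=cv2.findContours(mask.astype(np.uint8),cv2.RETR_EXTERNAL,cv2.CHAIN_APPROX_NONE); c=max(c,key=cv2.contourArea)
    M=np.zeros(mask.shape,np.uint8); cv2.drawContours(M,[c],-1,1,-1); M=M.astype(float)
    xy=np.array(xy,float); t=cen(M)
    for _ in range(6):
        e=t-cen(model(cal,n,*xy,yaw,z0))
        b=proj(cal,(*xy,z0+.01)); J=np.array([proj(cal,(xy[0]+.01,xy[1],z0+.01))-b,proj(cal,(xy[0],xy[1]+.01,z0+.01))-b]).T/.01
        xy=xy+np.linalg.solve(J,e)
    m=model(cal,n,*xy,yaw,z0)>.5; iou=(m&(M>0)).sum()/(m|(M>0)).sum()
    return xy,iou,M.sum(),m.sum()
E
python3 - <<'E'
from h import *
G={"flanged_hub_c":(.497,-.213),"long_sleeve_c":(.372,-.214),"toothed_pulley_c":(.442,-.31),"short_sleeve_c":(.449,.006),"grooved_roller_c":(.445,-.099),"tall_stand_seat":(.555,-.087),"short_stand_seat":(.512,-.398)}
for c in ["top","scene"]:
    eyes.grab_frame(c); cal=eyes.calibration(c)
    print(c,"cam at",np.round(ray(cal,(320,200))[0],2))
    for n,g in G.items():
        for d in trace(c,n):
            k=cen(d["mask"].astype(float)); p=onz(cal,k,.015)[:2]
            if np.hypot(*(p-g))>.04: continue
            for yaw in ([0,.3,.6,.9,1.2] if n.startswith("short_st") else [0]):
                xy,i,a,b=fit(cal,n,d["mask"],g,yaw); print(c,n,yaw,np.round(xy,4),"iou %.2f area %d/%d conf %.2f"%(i,a,b,d["conf"]))
    for n in ["weight","hex_key","marker"]:
        for d in trace(c,n):
            m=d["mask"].astype(np.uint8); r=cv2.minAreaRect(cv2.findNonZero(m)); print(n,d["conf"],np.round(onz(cal,r[0],.005),3),[np.round(onz(cal,q,.005)[:2],3).tolist() for q in cv2.boxPoints(r)] if c=="top" else "")
ct=eyes.calibration("top");cs=eyes.calibration("scene")
for a,b in [((350,63),(355,135)),((322,62),(322,92)),((395,0),(437,70))]:
    o1,d1=ray(ct,a);o2,d2=ray(cs,b); s=np.linalg.lstsq(np.array([d1,-d2]).T,o2-o1,rcond=None)[0]; print("tri",np.round(o1+s[0]*d1,3),np.round(o2+s[1]*d2,3))
for p in [(133,170),(160,170),(235,65)]: print("whitebase",p,np.round(onz(ct,p,.05),3))
E
```

```text
top cam at [ 0.32 -0.25  0.92]
top flanged_hub_c 0 [ 0.5031 -0.2134] iou 0.93 area 725/783 conf 0.78
top long_sleeve_c 0 [ 0.377  -0.2153] iou 0.96 area 294/283 conf 0.46
top toothed_pulley_c 0 [ 0.4437 -0.3084] iou 0.97 area 487/496 conf 0.64
top short_sleeve_c 0 [0.4517 0.0059] iou 0.97 area 394/405 conf 0.87
top grooved_roller_c 0 [ 0.445  -0.0989] iou 0.93 area 556/596 conf 0.61
top tall_stand_seat 0 [ 0.5611 -0.0855] iou 0.93 area 1134/1222 conf 0.92
top short_stand_seat 0 [ 0.5128 -0.3994] iou 0.72 area 1240/1322 conf 0.65
top short_stand_seat 0.3 [ 0.5127 -0.3994] iou 0.72 area 1240/1346 conf 0.65
top short_stand_seat 0.6 [ 0.5128 -0.3994] iou 0.80 area 1240/1319 conf 0.65
top short_stand_seat 0.9 [ 0.513  -0.3994] iou 0.93 area 1240/1326 conf 0.65
top short_stand_seat 1.2 [ 0.5129 -0.3992] iou 0.80 area 1240/1324 conf 0.65
weight 0.75 [ 0.626 -0.426  0.005] [[0.624, -0.401], [0.651, -0.428], [0.628, -0.45], [0.601, -0.423]]
hex_key 0.73 [ 0.356 -0.32   0.005] [[0.341, -0.275], [0.377, -0.277], [0.371, -0.365], [0.335, -0.362]]
hex_key 0.59 [ 0.378 -0.215  0.005] [[0.379, -0.1
[... 587 characters left out ...]
162 -0.3988] iou 0.73 area 560/597 conf 0.82
scene short_stand_seat 0.3 [ 0.5161 -0.3991] iou 0.74 area 560/572 conf 0.82
scene short_stand_seat 0.6 [ 0.5159 -0.3985] iou 0.84 area 560/586 conf 0.82
scene short_stand_seat 0.9 [ 0.5161 -0.3985] iou 0.93 area 560/602 conf 0.82
scene short_stand_seat 1.2 [ 0.5168 -0.3985] iou 0.82 area 560/599 conf 0.82
hex_key 0.56 [ 0.356 -0.316  0.005] 
marker 0.68 [ 0.552 -0.513  0.005] 
tri [ 0.694 -0.295  0.156] [ 0.651 -0.223  0.132]
tri [ 0.635 -0.245  0.283] [ 0.577 -0.158  0.257]
tri [ 0.735 -0.36   0.297] [ 0.75  -0.404  0.314]
whitebase (133, 170) [0.517 0.152 0.05 ]
whitebase (160, 170) [0.517 0.093 0.05 ]
whitebase (235, 65) [ 0.744 -0.056  0.05 ]
```

>>> servo_tool:
  series:
    - [[10,30,0,0.1145],[10,30,0,0.1145],[10,30,0,0.1145],[10,30,0,0.1145],[10,30,0,0.1145],[10,30,0,0.1145],[10,30,0,0.1145],[10,30,0,0.1145],[10,30,0,0.1145],[10,30,0,0.1145]]

```text
t: 3.03
eef_pos: [0.1082, 0.3714, 0.2268]
ee_rot: [3.141, 0.001, -1.561]
force: [-1.9, 0.5, 0.1]
width: 0.0878
gripper_force: 0.0
```

>>> servo_tool:
  series:
    - [[0,0,0,0.118],[0,0,0,0.118],[0,0,0,0.118],[0,0,0,0.118],[0,0,0,0.117],[-21.9,-33.5,0,0],[-21.9,-33.5,0,0],[-21.9,-33.5,0,0],[-21.9,-33.5,0,0],[-21.9,-33.5,0,0]]

```text
t: 3.87
eef_pos: [0.3108, 0.3739, 0.227]
ee_rot: [3.141, 0.001, -2.143]
force: [-1.2, 1.3, 0.2]
width: 0.088
gripper_force: 0.0
```

>>> servo_tool:
  series:
    - [[24.4,-30.5,0,0],[24.4,-30.5,0,0],[24.4,-30.5,0,0],[24.4,-30.5,0,0],[24.4,-30.5,0,0],[24.4,-30.5,0,0],[24.4,-30.5,0,0],[24.4,-30.5,0,0],[24.4,-30.5,0,0],[24.4,-30.5,0,0]]

```text
t: 4.7
eef_pos: [0.4331, 0.0018, 0.2272]
ee_rot: [-3.141, 0.001, -2.143]
force: [0.9, 0.8, 0.6]
width: 0.0874
gripper_force: 0.0
```

>>> servo_tool:
  series:
    - [[13.9,-17.8,8.7,0],[13.9,-17.8,8.7,0],[13.9,-17.8,8.7,0],[13.9,-17.8,8.7,0],[13.9,-17.8,8.7,0],[13.9,-17.8,8.7,0],[13.9,-17.8,8.7,0],[13.9,-17.8,8.7,0],[13.9,-17.8,8.7,0],[13.9,-17.8,8.7,0]]

```text
t: 5.53
eef_pos: [0.5074, -0.2108, 0.1393]
ee_rot: [-3.141, 0.0, -2.144]
force: [0.5, 0.8, 1.1]
width: 0.0874
gripper_force: 0.0
```

```bash
cat >> h.py <<'E'
POS={"flanged_hub_c":(.5033,-.2137),"long_sleeve_c":(.378,-.216),"toothed_pulley_c":(.444,-.3085),"short_sleeve_c":(.451,.005),"grooved_roller_c":(.4447,-.0998),"tall_stand_seat":(.561,-.0855),"short_stand_seat":(.514,-.399)}
def shift(target):
    s=st(); R=__import__("scipy.spatial.transform",fromlist=["Rotation"]).Rotation.from_euler("xyz",s["ee_rot"]).as_matrix()
    d=R.T@(np.array(target)-s["eef_pos"])*1e3; print("to",target,"tool mm",np.round(d,1),"turn",round(s["ee_rot"][2]+2.15,4))
def wfit(names,n=None,z0=0):
    im=eyes.grab_frame("wrist"); cal=eyes.calibration("wrist")
    if n: save(im,n)
    for k in names:
        for d in trace("wrist",k):
            xy,i,a,b=fit(cal,k,d["mask"],POS[k],.95,z0)
            if i>.4: print(k,np.round(xy,4),"iou %.2f area %d/%d conf %.2f"%(i,a,b,d["conf"]))
E
python3 - <<'E'
from h import *
st(); wfit(["flanged_hub_c","long_sleeve_c","toothed_pulley_c","tall_stand_seat","grooved_roller_c","short_stand_seat"],"w1.png"); shift((.5033,-.2137,.14))
E
```

```text
t 5.53 pos [ 0.5074 -0.2108  0.1393] rot [-3.141  0.    -2.144] w 0.0874 q [-0.04  0.23 -0.39  0.   -0.96 -0.54] F [0.5 0.8 1.1]
flanged_hub_c [ 0.5033 -0.2141] iou 0.96 area 4223/4393 conf 0.78
long_sleeve_c [ 0.3803 -0.2153] iou 0.94 area 2661/2842 conf 0.78
tall_stand_seat [ 0.565  -0.0824] iou 0.46 area 2459/5358 conf 0.78
short_stand_seat [ 0.5131 -0.3997] iou 0.94 area 4384/4458 conf 0.96
t 5.88 pos [ 0.5071 -0.2091  0.1402] rot [-3.141  0.    -2.143] w 0.0874 q [-0.03  0.23 -0.39 -0.   -0.96 -0.54] F [-0.   0.5 -0.3]
to (0.5033, -0.2137, 0.14) tool mm [5.9 0.7 0.2] turn 0.0068
```

View pics/w1.png

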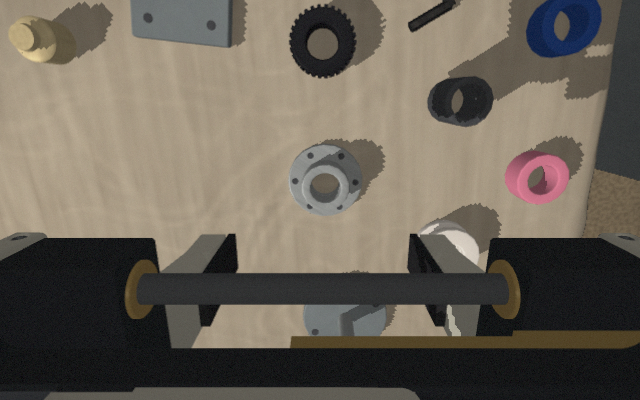

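The wrist view shows the hub at (325,180), the pulley at (322,40) and the sleeve at (460,100). The wrist fit matches the top fit to about 1–2 mm, so I grasp the hub.

>>> servo_tool:
  series:
    - [[5.9,0.7,0,0],[0,0,16,0],[0,0,16,0],[0,0,16,0],[0,0,16,0],[0,0,16,0],[0,0,16,0],[0,0,16,0],[0,0,16.5,0],[0,0,0,0]]
  claw: -0.5

```text
t: 6.72
eef_pos: [0.5016, -0.2136, 0.009]
ee_rot: [3.139, -0.001, -2.143]
force: [-0.3, -0.4, -0.4]
width: 0.0658
gripper_force: 0.0
```

>>> servo_tool:
  series:
    - [[0,0,0,0],[0,0,0,0],[0,0,0,0],[0,0,0,0],[0,0,0,0],[0,0,0,0],[0,0,0,0],[0,0,0,0],[0,0,0,0],[0,0,0,0]]
  claw: 1
  grip_force: 30

```text
t: 7.55
eef_pos: [0.5036, -0.2142, 0.012]
ee_rot: [-3.141, 0.0, -2.144]
force: [-0.8, 1.1, 6.9]
width: 0.0384
gripper_force: 30.0
```

>>> servo_tool:
  series:
    - [[0,0,-5,0],[0,0,-10,0],[0,0,-15,0],[0,0,-20,0],[0,0,-20,0],[0,0,-20,0],[0,0,-20,0],[0,0,-10,0],[0,0,0,0],[0,0,0,0]]

```text
t: 8.38
eef_pos: [0.5032, -0.2141, 0.1313]
ee_rot: [-3.141, 0.001, -2.144]
force: [0.4, -0.0, -2.5]
width: 0.0382
gripper_force: 30.0
```

Run:
```python
from h import *
wfit(["flanged_hub_c"],"w2.png",z0=.12);shift((.561,-.0855,.13))
```

```text
flanged_hub_c [ 0.4982 -0.2194] iou 0.59 area 7352/12384 conf 0.68
t 8.48 pos [ 0.5023 -0.214   0.1299] rot [ 3.140e+00 -1.000e-03 -2.144e+00] w 0.0384 q [-0.04  0.23 -0.4  -0.   -0.94 -0.53] F [-1.2 -0.1 -2.6]
to (0.561, -0.0855, 0.13) tool mm [-1.398e+02  2.040e+01 -1.000e-01] turn 0.0058
```

View pics/w2.png

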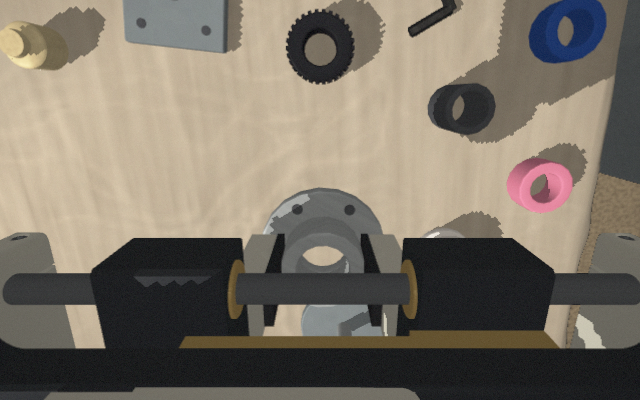

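The hub is held level (centre about (322,250)). Moving it over the tall post.

>>> servo_tool:
  series:
    - [[-17.5,2.5,0,0],[-17.5,2.5,0,0],[-17.5,2.5,0,0],[-17.5,2.5,0,0],[-17.5,2.5,0,0],[-17.5,2.5,0,0],[-17.5,2.5,0,0],[-17.5,2.5,0,0],[0,0,0,0],[0,0,0,0]]

```text
t: 9.32
eef_pos: [0.5619, -0.0851, 0.1296]
ee_rot: [3.14, -0.002, -2.143]
force: [0.5, -0.1, -1.5]
width: 0.0384
gripper_force: 30.0
```

Run:
```python
from h import *
save(np.vstack([cv2.resize(eyes.grab_frame("top")[60:240,160:340],(540,540))]),"t2.png");shift((.561,-.0855,.13))
```

```text
t 9.37 pos [ 0.5616 -0.0857  0.1298] rot [ 3.140e+00 -2.000e-03 -2.143e+00] w 0.0382 q [ 0.19  0.27 -0.36 -0.   -0.95 -0.77] F [-0.5 -1.  -1.6]
to (0.561, -0.0855, 0.13) tool mm [ 0.2  0.6 -0.2] turn 0.0067
```

View pics/t2.png

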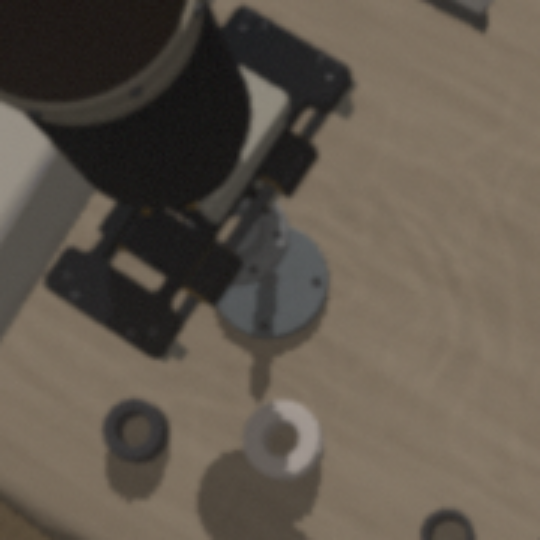

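The top crop shows the hub between the fingers above the base, clear of the white machine. Lowering.

>>> servo_tool:
  series:
    - [[0.2,0.6,8,0],[0,0,8,0],[0,0,8,0],[0,0,8,0],[0,0,8,0],[0,0,8,0],[0,0,8,0],[0,0,8,0],[0,0,8,0],[0,0,0,0]]

```text
t: 10.2
eef_pos: [0.5607, -0.0856, 0.0572]
ee_rot: [3.139, -0.002, -2.144]
force: [0.4, -1.0, -1.7]
width: 0.0379
gripper_force: 30.0
```

>>> servo_tool:
  series:
    - [[0,0,6,0],[0,0,6,0],[0,0,6,0],[0,0,6,0],[0,0,4,0],[0,0,2,0],[0,0,2,0],[0,0,1.5,0],[0,0,1,0],[0,0,0,0]]

```text
t: 11.03
eef_pos: [0.5618, -0.0855, 0.0246]
ee_rot: [3.142, -0.0, -2.144]
force: [0.4, 0.0, -1.1]
width: 0.0384
gripper_force: 30.0
```

Run:
```python
from h import *
st()
```

```text
t 11.03 pos [ 0.5618 -0.0855  0.0246] rot [ 3.142 -0.    -2.144] w 0.0384 q [ 0.19  0.4  -0.46  0.   -0.71 -0.77] F [ 0.4  0.  -1.1]
```

>>> servo_tool:
  series:
    - [[0,0,0.7,0],[0,0,0.7,0],[0,0,0.7,0],[0,0,0.4,0],[0,0,0,0],[0,0,0,0],[0,0,0,0],[0,0,0,0],[0,0,0,0],[0,0,0,0]]

```text
t: 11.87
eef_pos: [0.5618, -0.0856, 0.0222]
ee_rot: [-3.142, 0.0, -2.144]
force: [-0.3, -0.8, -1.8]
width: 0.0378
gripper_force: 30.0
```

>>> servo_tool:
  series:
    - [[0,0,0.5,0],[0,0,0.5,0],[0,0,0.4,0],[0,0,0,0],[0,0,0,0],[0,0,0,0],[0,0,0,0],[0,0,0,0],[0,0,0,0],[0,0,0,0]]

```text
t: 12.7
eef_pos: [0.5618, -0.0856, 0.022]
ee_rot: [-3.141, 0.0, -2.143]
force: [-4.5, 1.5, 11.3]
width: 0.0379
gripper_force: 30.0
```

Contact at the expected height. Releasing and retreating.

>>> servo_tool:
  series:
    - [[0,0,0,0],[0,0,0,0],[0,0,0,0],[0,0,0,0],[0,0,0,0],[0,0,0,0],[0,0,0,0],[0,0,-5,0],[0,0,-10,0],[0,0,-20,0]]
  claw: -0.25

```text
t: 13.53
eef_pos: [0.5604, -0.0857, 0.0549]
ee_rot: [3.139, -0.002, -2.144]
force: [0.0, -0.0, 0.4]
width: 0.0546
gripper_force: 0.0
```

>>> servo_tool:
  series:
    - [[0,0,-20,0],[0,0,-20,0],[0,0,-20,0],[0,0,-20,0],[0,0,0,0],[30,0,0,0],[30,0,0,0],[30,0,0,0],[30,0,0,0],[0,0,0,0]]

```text
t: 14.37
eef_pos: [0.4938, -0.189, 0.1364]
ee_rot: [3.141, -0.0, -2.146]
force: [-0.6, 0.2, -1.1]
width: 0.0547
gripper_force: 0.0
```

Run:
```python
from h import *
im=eyes.grab_frame("top");cal=eyes.calibration("top")
for d in trace("top","flanged_hub_c"): print(fit(cal,"flanged_hub_c",d["mask"],(.561,-.0855),z0=.01),d["conf"])
shift((.379,-.2158,.14)); save(cv2.resize(im[100:240,180:360],(720,560)),"t3.png")
```

```text
(array([ 0.55010493, -0.073417  ]), np.float64(0.39715394566623546), np.float64(307.0), np.int64(773)) 0.86
t 14.47 pos [ 0.4963 -0.1873  0.1366] rot [-3.141e+00  1.000e-03 -2.146e+00] w 0.0549 q [ 0.01  0.2  -0.43  0.   -0.94 -0.58] F [-0.3 -0.   0.5]
to (0.379, -0.2158, 0.14) tool mm [87.7 82.9 -3.6] turn 0.0042
```

View pics/t3.png

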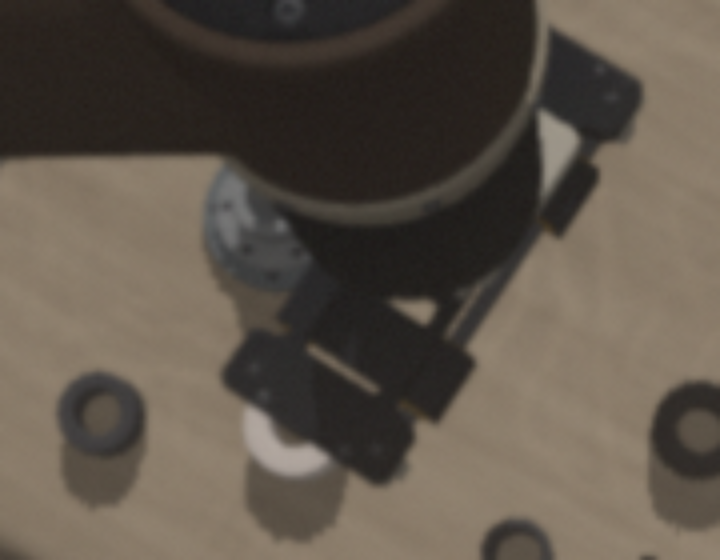

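The hub is seated on the stand (crop 260,220). Now the long sleeve.

>>> servo_tool:
  series:
    - [[17.5,16.6,0,0],[17.5,16.6,0,0],[17.5,16.6,0,0],[17.5,16.6,0,0],[17.7,16.5,0,0],[0,0,0,0],[0,0,20,0],[0,0,20,0],[0,0,10,0],[0,0,0,0]]

```text
t: 15.3
eef_pos: [0.379, -0.2144, 0.0842]
ee_rot: [3.139, -0.001, -2.143]
force: [-0.6, 0.8, -0.2]
width: 0.055
gripper_force: 0.0
```

Run:
```python
from h import *
im=eyes.grab_frame("wrist");cal=eyes.calibration("wrist")
for d in trace("wrist","long_sleeve_c"): print(fit(cal,"long_sleeve_c",d["mask"],(.379,-.2158)),d["conf"])
shift((.379,-.2158,.008))
```

```text
(array([ 0.38008525, -0.21268826]), np.float64(0.9702287684111564), np.float64(3106.0), np.int64(3181)) 0.69
t 15.4 pos [ 0.3802 -0.2148  0.0861] rot [ 3.141 -0.    -2.143] w 0.0545 q [-0.06  0.12 -0.68  0.   -0.77 -0.51] F [0.4 0.4 0.7]
to (0.379, -0.2158, 0.008) tool mm [ 1.4  0.5 78.1] turn 0.0072
```

>>> servo_tool:
  series:
    - [[0,0,10,0],[0,0,10,0],[0,0,10,0],[0,0,10,0],[0,0,10,0],[0,0,10,0],[0,0,10,0],[0,0,5,0],[0,0,2.5,0],[0,0,0,0]]

```text
t: 16.23
eef_pos: [0.38, -0.2151, 0.0084]
ee_rot: [-3.141, 0.0, -2.143]
force: [0.2, 0.2, -0.6]
width: 0.0548
gripper_force: 0.0
```

>>> servo_tool:
  series:
    - [[0,0,0,0],[0,0,0,0],[0,0,0,0],[0,0,0,0],[0,0,0,0],[0,0,0,0],[0,0,0,0],[0,0,0,0],[0,0,0,0],[0,0,0,0]]
  claw: 1

```text
t: 17.07
eef_pos: [0.3798, -0.2152, 0.0087]
ee_rot: [-3.141, 0.0, -2.144]
force: [-0.3, 2.6, 5.4]
width: 0.0358
gripper_force: 30.0
```

>>> servo_tool:
  series:
    - [[0,0,-5,0],[0,0,-10,0],[0,0,-20,0],[0,0,-25,0],[0,0,-25,0],[0,0,-25,0],[0,0,-20,0],[0,0,-10,0],[0,0,0,0],[0,0,0,0]]

```text
t: 17.9
eef_pos: [0.3795, -0.215, 0.1485]
ee_rot: [-3.141, 0.001, -2.144]
force: [-0.6, 0.4, -2.4]
width: 0.0356
gripper_force: 30.0
```

Run:
```python
from h import *
save(eyes.grab_frame("wrist"),"w4.png");shift((.561,-.0855,.148))
```

```text
t 17.95 pos [ 0.3789 -0.2149  0.1477] rot [ 3.141  0.    -2.144] w 0.0356 q [-0.06  0.03 -0.6  -0.   -0.94 -0.51] F [ 0.7 -1.3 -0.8]
to (0.561, -0.0855, 0.148) tool mm [-207.5  -82.7   -0.3] turn 0.0058
```

View pics/w4.png

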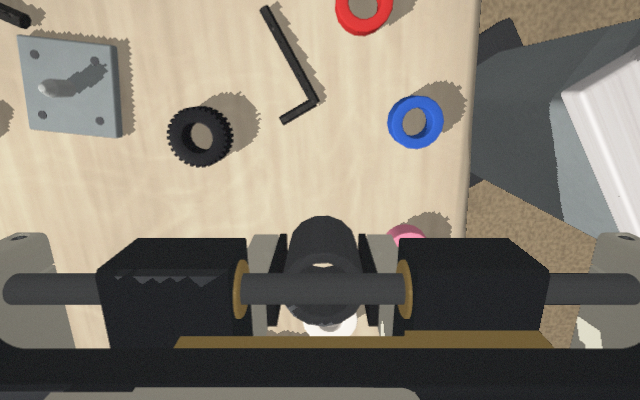

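The sleeve is held upright (322,270). Moving to the tall post and lowering.

>>> servo_tool:
  series:
    - [[-25.9,-10.3,0,0],[-25.9,-10.3,0,0],[-25.9,-10.3,0,0],[-25.9,-10.3,0,0],[-25.9,-10.3,0,0],[-25.9,-10.3,0,0],[-25.9,-10.3,0,0],[-26,-10.4,0,0],[0,0,0,0],[0,0,0,0]]

```text
t: 18.78
eef_pos: [0.5612, -0.0849, 0.1459]
ee_rot: [3.139, -0.002, -2.143]
force: [-0.8, -0.2, -1.8]
width: 0.0358
gripper_force: 30.0
```

Run:
```python
from h import *
shift((.561,-.0855,.053))
```

```text
t 18.78 pos [ 0.5612 -0.0849  0.1459] rot [ 3.139e+00 -2.000e-03 -2.143e+00] w 0.0358 q [ 0.19  0.25 -0.34 -0.   -0.99 -0.77] F [-0.8 -0.2 -1.8]
to (0.561, -0.0855, 0.053) tool mm [ 0.4 -0.5 92.9] turn 0.0073
```

>>> servo_tool:
  series:
    - [[0,0,10,0],[0,0,10,0],[0,0,10,0],[0,0,10,0],[0,0,10,0],[0,0,10,0],[0,0,0,0],[0,0,0,0],[0,0,0,0],[0,0,0,0]]

```text
t: 19.62
eef_pos: [0.5617, -0.0856, 0.0888]
ee_rot: [-3.141, 0.001, -2.144]
force: [0.2, 0.6, -0.7]
width: 0.0358
gripper_force: 30.0
```

>>> servo_tool:
  series:
    - [[0,0,6,0],[0,0,6,0],[0,0,6,0],[0,0,6,0],[0,0,4,0],[0,0,4,0],[0,0,2,0],[0,0,0,0],[0,0,0,0],[0,0,0,0]]

```text
t: 20.45
eef_pos: [0.5615, -0.0857, 0.0545]
ee_rot: [-3.141, 0.0, -2.144]
force: [1.1, -0.4, -1.3]
width: 0.0355
gripper_force: 30.0
```

>>> servo_tool:
  series:
    - [[0,0,0.7,0],[0,0,0.7,0],[0,0,0.6,0],[0,0,0.5,0],[0,0,0,0],[0,0,0,0],[0,0,0,0],[0,0,0,0],[0,0,0,0],[0,0,0,0]]

```text
t: 21.28
eef_pos: [0.5612, -0.0857, 0.0518]
ee_rot: [-3.142, 0.0, -2.144]
force: [-0.1, 0.0, -0.8]
width: 0.0358
gripper_force: 30.0
```

Expected contact is near 0.0487.

>>> servo_tool:
  series:
    - [[0,0,0.6,0],[0,0,0.6,0],[0,0,0.6,0],[0,0,0.5,0],[0,0,0,0],[0,0,0,0],[0,0,0,0],[0,0,0,0],[0,0,0,0],[0,0,0,0]]

```text
t: 22.12
eef_pos: [0.5613, -0.0857, 0.0495]
ee_rot: [-3.142, 0.0, -2.144]
force: [-0.3, -0.2, -0.7]
width: 0.0358
gripper_force: 30.0
```

>>> servo_tool:
  series:
    - [[0,0,0.4,0],[0,0,0.4,0],[0,0,0.4,0],[0,0,0,0],[0,0,0,0],[0,0,0,0],[0,0,0,0],[0,0,0,0],[0,0,0,0],[0,0,0,0]]

```text
t: 22.95
eef_pos: [0.5613, -0.0857, 0.0487]
ee_rot: [-3.141, 0.0, -2.144]
force: [-3.0, 0.0, 4.8]
width: 0.0357
gripper_force: 30.0
```

>>> servo_tool:
  series:
    - [[0,0,0,0],[0,0,0,0],[0,0,0,0],[0,0,0,0],[0,0,0,0],[0,0,0,0],[0,0,0,0],[0,0,-5,0],[0,0,-10,0],[0,0,-20,0]]
  claw: -0.25

```text
t: 23.78
eef_pos: [0.5599, -0.0858, 0.0824]
ee_rot: [3.139, -0.002, -2.144]
force: [-0.2, 0.6, -0.2]
width: 0.0548
gripper_force: 0.0
```

>>> servo_tool:
  series:
    - [[0,0,-20,0],[0,0,-20,0],[0,0,-20,0],[0,0,-10,0],[0,0,0,0],[30,-3,0,0],[30,-3,0,0],[30,-3,0,0],[30,-3,0,0],[30,-3,0,0]]
  claw: -0.55

```text
t: 24.62
eef_pos: [0.4912, -0.2207, 0.1525]
ee_rot: [3.141, -0.0, -2.143]
force: [0.5, 0.1, -0.1]
width: 0.0677
gripper_force: 0.0
```

Run:
```python
from h import *
shift((.444,-.3085,.10))
```

```text
t 24.62 pos [ 0.4912 -0.2207  0.1525] rot [ 3.141 -0.    -2.143] w 0.0677 q [-0.06  0.2  -0.39 -0.   -0.98 -0.51] F [ 0.5  0.1 -0.1]
to (0.444, -0.3085, 0.1) tool mm [99.4 -8.  52.5] turn 0.0065
```

>>> servo_tool:
  series:
    - [[16,-1,9,0],[16,-1,9,0],[16,-1,9,0],[16,-1,9,0],[16,-1,9,0],[16,-1,8,0],[0,0,0,0],[0,0,0,0],[0,0,0,0],[0,0,0,0]]

```text
t: 25.45
eef_pos: [0.446, -0.3034, 0.1005]
ee_rot: [-3.141, 0.0, -2.143]
force: [-0.4, -0.2, 0.5]
width: 0.0679
gripper_force: 0.0
```

Run:
```python
from h import *
im=eyes.grab_frame("top");cal=eyes.calibration("top")
for d in trace("top","long_sleeve_c"): print(fit(cal,"long_sleeve_c",d["mask"],(.561,-.0855),z0=.04),d["conf"])
wfit(["toothed_pulley_c","short_stand_seat"])
shift((.444,-.3085,.0035))
save(cv2.resize(im[100:240,180:360],(720,560)),"t5.png")
```

```text
(array([ 0.3419341 , -0.31029835]), np.float64(0.14321608040201006), np.float64(146.0), np.int64(309)) 0.75
toothed_pulley_c [ 0.4446 -0.3068] iou 0.94 area 3605/3811 conf 0.86
short_stand_seat [ 0.5135 -0.3981] iou 0.95 area 11024/11236 conf 0.76
t 25.7 pos [ 0.4459 -0.3034  0.1005] rot [-3.141  0.    -2.143] w 0.0678 q [-0.23  0.26 -0.45  0.   -0.86 -0.34] F [-0.3  0.6  1. ]
to (0.444, -0.3085, 0.0035) tool mm [ 5.3 -1.1 97. ] turn 0.0069
```

View pics/t5.png

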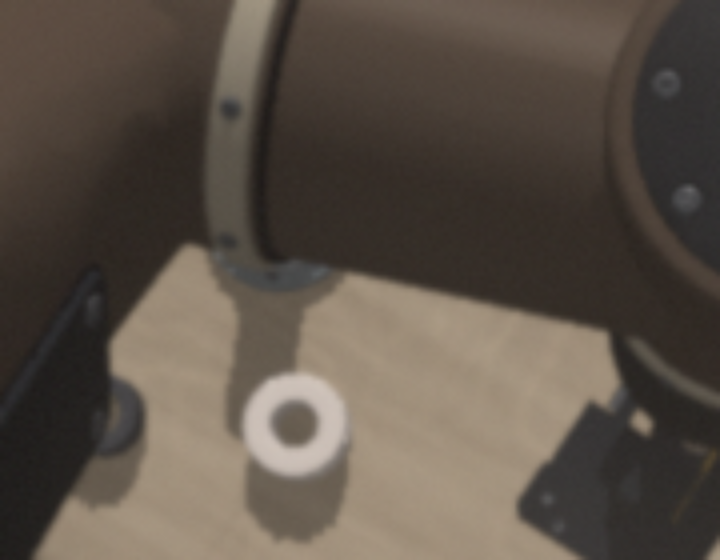

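The arm hides the stack in this view, so I'll check it later. The pulley position is confirmed, so I grasp it.

>>> servo_tool:
  series:
    - [[4.5,-1,0,0],[0,0,15,0],[0,0,15,0],[0,0,15,0],[0,0,15,0],[0,0,15,0],[0,0,15,0],[0,0,5,0],[0,0,2,0],[0,0,0,0]]

```text
t: 26.53
eef_pos: [0.4438, -0.3082, 0.0032]
ee_rot: [3.141, -0.0, -2.144]
force: [0.4, -0.1, 0.3]
width: 0.0681
gripper_force: 0.0
```

>>> servo_tool:
  series:
    - [[0,0,0,0],[0,0,0,0],[0,0,0,0],[0,0,0,0],[0,0,0,0],[0,0,0,0],[0,0,0,0],[0,0,0,0],[0,0,0,0],[0,0,0,0]]
  claw: 1

```text
t: 27.37
eef_pos: [0.4443, -0.3082, 0.0039]
ee_rot: [-3.141, 0.0, -2.144]
force: [-0.9, 1.7, 6.4]
width: 0.0469
gripper_force: 30.0
```

>>> servo_tool:
  series:
    - [[0,0,-5,0],[0,0,-10,0],[0,0,-20,0],[0,0,-25,0],[0,0,-25,0],[0,0,-25,0],[0,0,-25,0],[0,0,-10,0],[0,0,0,0],[0,0,0,0]]

```text
t: 28.2
eef_pos: [0.4438, -0.3079, 0.1485]
ee_rot: [-3.141, 0.001, -2.144]
force: [-0.0, -0.9, -1.6]
width: 0.0463
gripper_force: 30.0
```

Run:
```python
from h import *
wfit(["toothed_pulley_c"],"w6.png",z0=.145);shift((.561,-.0855,.148))
```

```text
toothed_pulley_c [ 0.4371 -0.316 ] iou 0.48 area 4811/9967 conf 0.88
t 28.3 pos [ 0.4429 -0.3077  0.147 ] rot [ 3.139 -0.    -2.144] w 0.0469 q [-0.24  0.21 -0.4  -0.   -0.97 -0.33] F [-0.4  1.3 -1.2]
to (0.561, -0.0855, 0.148) tool mm [-250.7   21.4   -1.1] turn 0.0058
```

View pics/w6.png

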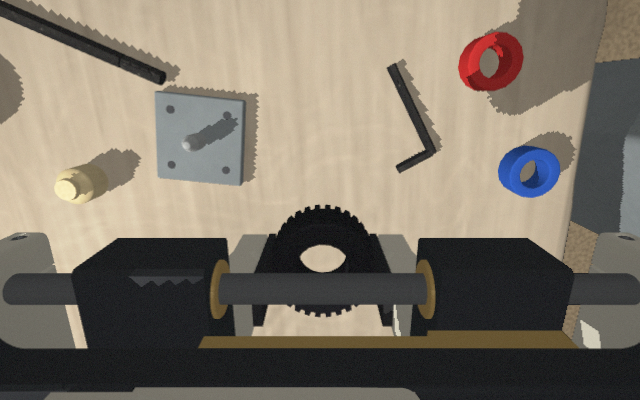

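The pulley is held flat (322,260). Moving over the tall stand.

>>> servo_tool:
  series:
    - [[-27.8,2.4,0,0],[-27.8,2.4,0,0],[-27.8,2.4,0,0],[-27.8,2.4,0,0],[-27.8,2.4,0,0],[-27.8,2.4,0,0],[-27.8,2.4,0,0],[-27.8,2.4,0,0],[-28.2,2.2,0,0],[0,0,0,0]]

```text
t: 29.13
eef_pos: [0.5633, -0.0826, 0.1464]
ee_rot: [3.14, -0.001, -2.141]
force: [0.8, -0.7, -0.7]
width: 0.0467
gripper_force: 30.0
```

Run:
```python
from h import *
save(cv2.resize(eyes.grab_frame("scene")[110:210,230:390],(800,500)),"s7.png");shift((.561,-.0855,.09))
```

```text
t 29.18 pos [ 0.562  -0.084   0.1463] rot [ 3.139e+00 -2.000e-03 -2.141e+00] w 0.0468 q [ 0.2   0.25 -0.34 -0.   -0.99 -0.77] F [-0.2 -0.5 -1.5]
to (0.561, -0.0855, 0.09) tool mm [ 1.7 -0.1 56.3] turn 0.0088
```

View pics/s7.png

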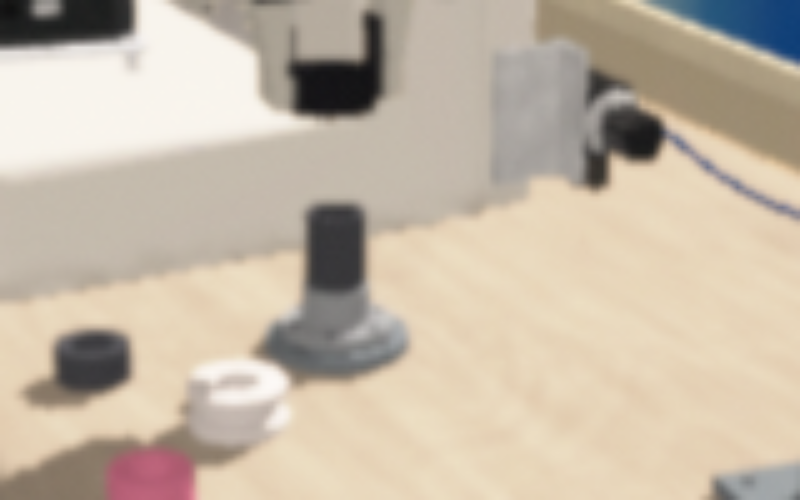

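The hub and sleeve are stacked upright at (335,270), and the held pulley is aligned above them. Lowering.

>>> servo_tool:
  series:
    - [[1.2,0,0,0],[0,0,8,0],[0,0,8,0],[0,0,8,0],[0,0,8,0],[0,0,8,0],[0,0,6,0],[0,0,4,0],[0,0,2.5,0],[0,0,0,0]]

```text
t: 30.02
eef_pos: [0.5609, -0.087, 0.0952]
ee_rot: [3.141, -0.001, -2.144]
force: [-0.5, -0.4, -1.0]
width: 0.0465
gripper_force: 30.0
```

>>> servo_tool:
  series:
    - [[0,0,0.6,0],[0,0,0.6,0],[0,0,0.6,0],[0,0,0.4,0],[0,0,0,0],[0,0,0,0],[0,0,0,0],[0,0,0,0],[0,0,0,0],[0,0,0,0]]

```text
t: 30.85
eef_pos: [0.5611, -0.0869, 0.0936]
ee_rot: [-3.142, 0.0, -2.144]
force: [-0.0, -0.0, -1.2]
width: 0.0467
gripper_force: 30.0
```

>>> servo_tool:
  series:
    - [[-1,0,1,0],[0,0,1,0],[0,0,1,0],[0,0,1,0],[0,0,0.5,0],[0,0,0,0],[0,0,0,0],[0,0,0,0],[0,0,0,0],[0,0,0,0]]

```text
t: 31.68
eef_pos: [0.5617, -0.0861, 0.0891]
ee_rot: [-3.141, 0.0, -2.144]
force: [0.5, -0.7, -0.8]
width: 0.0465
gripper_force: 30.0
```

>>> servo_tool:
  series:
    - [[0,0,0.3,0],[0,0,0.3,0],[0,0,0.4,0],[0,0,0,0],[0,0,0,0],[0,0,0,0],[0,0,0,0],[0,0,0,0],[0,0,0,0],[0,0,0,0]]

```text
t: 32.52
eef_pos: [0.5617, -0.0861, 0.088]
ee_rot: [-3.142, -0.0, -2.144]
force: [0.0, -0.3, 0.2]
width: 0.0467
gripper_force: 30.0
```

>>> servo_tool:
  series:
    - [[0,0,0.3,0],[0,0,0.3,0],[0,0,0,0],[0,0,0,0],[0,0,0,0],[0,0,0,0],[0,0,0,0],[0,0,0,0],[0,0,0,0],[0,0,0,0]]

```text
t: 33.35
eef_pos: [0.5618, -0.0861, 0.0879]
ee_rot: [-3.141, 0.0, -2.144]
force: [-2.2, 1.1, 5.9]
width: 0.0468
gripper_force: 30.0
```

>>> servo_tool:
  series:
    - [[0,0,0,0],[0,0,0,0],[0,0,0,0],[0,0,0,0],[0,0,0,0],[0,0,0,0],[0,0,0,0],[0,0,-3,0],[0,0,-6,0],[0,0,-12,0]]
  claw: -0.5

```text
t: 34.18
eef_pos: [0.5609, -0.0862, 0.1079]
ee_rot: [3.14, -0.001, -2.144]
force: [0.0, -0.6, 0.5]
width: 0.0656
gripper_force: 0.0
```

>>> servo_tool:
  series:
    - [[0,0,-15,0],[0,0,-15,0],[0,0,-15,0],[0,0,-15,0],[0,0,0,0],[0,0,0,0],[0,0,0,0],[0,0,0,0],[0,0,0,0],[0,0,0,0]]

```text
t: 35.02
eef_pos: [0.5614, -0.0861, 0.1678]
ee_rot: [3.141, -0.001, -2.144]
force: [-0.4, 0.4, 0.2]
width: 0.0657
gripper_force: 0.0
```

Run:
```python
from h import *
shift((.451,.005,.17))
```

```text
t 35.02 pos [ 0.5614 -0.0861  0.1678] rot [ 3.141e+00 -1.000e-03 -2.144e+00] w 0.0657 q [ 0.19  0.23 -0.31 -0.   -1.03 -0.77] F [-0.4  0.4  0.2]
to (0.451, 0.005, 0.17) tool mm [-16.7 142.2  -2.1] turn 0.0061
```

>>> servo_tool:
  series:
    - [[-2.4,20.3,0,0],[-2.4,20.3,0,0],[-2.4,20.3,0,0],[-2.4,20.3,0,0],[-2.4,20.3,0,0],[-2.4,20.3,0,0],[-2.4,20.3,0,0],[0,0,25,0],[0,0,25,0],[0,0,0,0]]

```text
t: 35.85
eef_pos: [0.4484, 0.0046, 0.1149]
ee_rot: [3.137, -0.004, -2.144]
force: [-1.3, -0.3, 0.1]
width: 0.0658
gripper_force: 0.0
```

Run:
```python
from h import *
wfit(["short_sleeve_c","grooved_roller_c"]); shift((.451,.005,.0035))
im=eyes.grab_frame("scene"); save(cv2.resize(im[110:210,230:390],(800,500)),"s8.png")
```

```text
short_sleeve_c [0.4552 0.0083] iou 0.95 area 2481/2625 conf 0.79
short_sleeve_c [ 0.3475 -0.1174] iou 0.91 area 338/309 conf 0.57
grooved_roller_c [ 0.4476 -0.0972] iou 0.98 area 5098/5173 conf 0.69
t 36.0 pos [0.4519 0.005  0.1191] rot [-3.141e+00 -1.000e-03 -2.144e+00] w 0.0662 q [ 0.45  0.09 -0.61  0.   -0.87 -1.02] F [-0.1  0.1  0.1]
to (0.451, 0.005, 0.0035) tool mm [  0.4   0.8 115.6] turn 0.0065
```

View pics/s8.png

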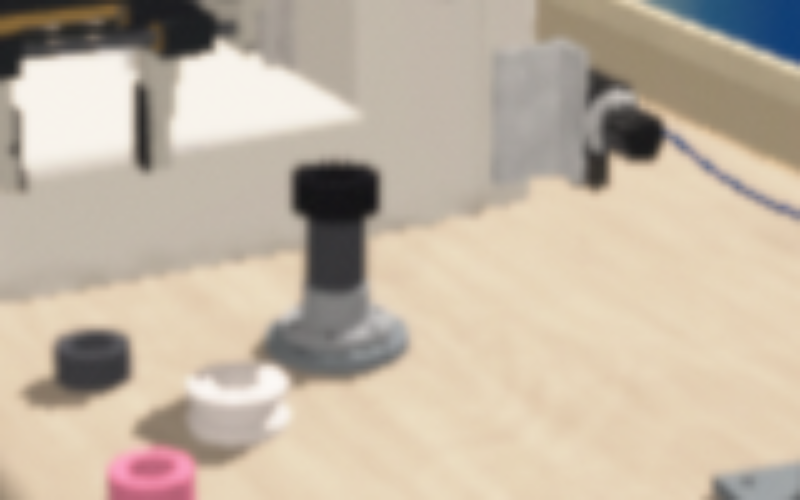

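The tall stack is complete and straight (crop 335,270). Now the short sleeve.

>>> servo_tool:
  series:
    - [[0,0,16,0],[0,0,16,0],[0,0,16,0],[0,0,16,0],[0,0,16,0],[0,0,16,0],[0,0,12,0],[0,0,5,0],[0,0,2.5,0],[0,0,0,0]]

```text
t: 36.88
eef_pos: [0.4519, 0.0052, 0.0033]
ee_rot: [-3.141, 0.0, -2.144]
force: [-1.0, -0.1, 0.3]
width: 0.0657
gripper_force: 0.0
```

>>> servo_tool:
  series:
    - [[0,0,0,0],[0,0,0,0],[0,0,0,0],[0,0,0,0],[0,0,0,0],[0,0,0,0],[0,0,0,0],[0,0,0,0],[0,0,0,0],[0,0,0,0]]
  claw: 1

```text
t: 37.72
eef_pos: [0.4517, 0.0052, 0.0034]
ee_rot: [-3.141, 0.001, -2.144]
force: [-1.9, 1.2, 6.0]
width: 0.042
gripper_force: 30.0
```

>>> servo_tool:
  series:
    - [[0,0,-5,0],[0,0,-10,0],[0,0,-20,0],[0,0,-25,0],[0,0,-25,0],[0,0,-20,0],[0,0,-10,0],[0,0,0,0],[0,0,0,0],[0,0,0,0]]

```text
t: 38.55
eef_pos: [0.4507, 0.0049, 0.1172]
ee_rot: [3.141, -0.001, -2.144]
force: [0.0, 0.2, -1.2]
width: 0.0422
gripper_force: 30.0
```

Run:
```python
from h import *
save(eyes.grab_frame("wrist"),"w9.png");shift((.43,-.20,.12));shift((.514,-.399,.12))
```

```text
t 38.6 pos [0.4506 0.0048 0.117 ] rot [ 3.140e+00 -1.000e-03 -2.144e+00] w 0.0426 q [ 0.45  0.1  -0.62 -0.   -0.86 -1.02] F [-0.5 -0.6 -1.3]
to (0.43, -0.2, 0.12) tool mm [183.2 -93.8  -2.9] turn 0.0059
t 38.6 pos [0.4506 0.0048 0.117 ] rot [ 3.140e+00 -1.000e-03 -2.144e+00] w 0.0426 q [ 0.45  0.1  -0.62 -0.   -0.86 -1.02] F [-0.5 -0.6 -1.3]
to (0.514, -0.399, 0.12) tool mm [ 304.9 -272.3   -2.9] turn 0.0059
```

View pics/w9.png

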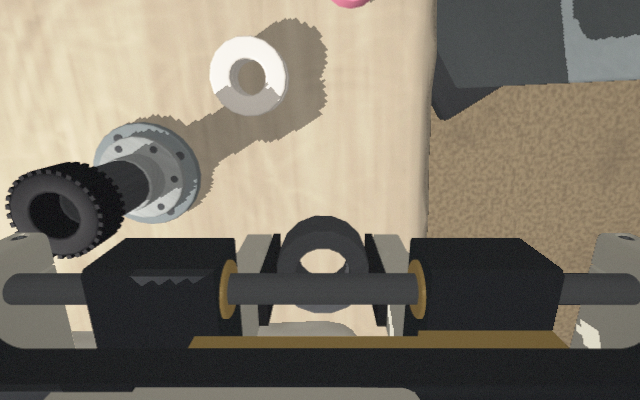

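The sleeve is held (322,265), and the finished stack is visible at left. Travelling to the short stand.

>>> servo_tool:
  series:
    - [[18.3,-9.4,0,0],[18.3,-9.4,0,0],[18.3,-9.4,0,0],[18.3,-9.4,0,0],[18.3,-9.4,0,0],[18.3,-9.4,0,0],[18.3,-9.4,0,0],[18.3,-9.4,0,0],[18.3,-9.4,0,0],[18.3,-9.4,0,0]]

```text
t: 39.43
eef_pos: [0.4302, -0.2006, 0.1167]
ee_rot: [3.139, -0.001, -2.144]
force: [-0.6, 0.4, -0.4]
width: 0.0423
gripper_force: 30.0
```

>>> servo_tool:
  series:
    - [[15.2,-22.3,0,0],[15.2,-22.3,0,0],[15.2,-22.3,0,0],[15.2,-22.3,0,0],[15.2,-22.3,0,0],[15.2,-22.3,0,0],[15.2,-22.3,0,0],[15.2,-22.3,0,0],[0,0,0,0],[0,0,0,0]]

```text
t: 40.27
eef_pos: [0.5143, -0.3994, 0.1154]
ee_rot: [3.138, -0.001, -2.146]
force: [0.4, 0.4, -1.1]
width: 0.0426
gripper_force: 30.0
```

Run:
```python
from h import *
shift((.514,-.3988,.045))
```

```text
t 40.27 pos [ 0.5143 -0.3994  0.1154] rot [ 3.138e+00 -1.000e-03 -2.146e+00] w 0.0426 q [-0.36  0.41 -0.18 -0.   -0.98 -0.21] F [ 0.4  0.4 -1.1]
to (0.514, -0.3988, 0.045) tool mm [-0.3  0.3 70.4] turn 0.0042
```

>>> servo_tool:
  series:
    - [[0,0,12,0],[0,0,12,0],[0,0,12,0],[0,0,12,0],[0,0,12,0],[0,0,8,0],[0,0,6,0],[0,0,4,0],[0,0,0,0],[0,0,0,0]]

```text
t: 41.1
eef_pos: [0.5153, -0.3987, 0.04]
ee_rot: [-3.141, -0.0, -2.144]
force: [0.3, -1.2, -0.0]
width: 0.0421
gripper_force: 30.0
```

>>> servo_tool:
  series:
    - [[0,0,4,0],[0,0,4,0],[0,0,4,0],[0,0,4,0],[0,0,3,0],[0,0,1.5,0],[0,0,1,0],[0,0,0,0],[0,0,0,0],[0,0,0,0]]

```text
t: 41.93
eef_pos: [0.5153, -0.3986, 0.0186]
ee_rot: [-3.141, 0.0, -2.144]
force: [0.7, 0.2, -0.3]
width: 0.0421
gripper_force: 30.0
```

>>> servo_tool:
  series:
    - [[0,0,1,0],[0,0,1,0],[0,0,1,0],[0,0,0.7,0],[0,0,0,0],[0,0,0,0],[0,0,0,0],[0,0,0,0],[0,0,0,0],[0,0,0,0]]

```text
t: 42.77
eef_pos: [0.5151, -0.3986, 0.0148]
ee_rot: [-3.142, 0.0, -2.144]
force: [0.0, 0.3, -0.2]
width: 0.0423
gripper_force: 30.0
```

>>> servo_tool:
  series:
    - [[0,0,0.5,0],[0,0,0.5,0],[0,0,0.5,0],[0,0,0,0],[0,0,0,0],[0,0,0,0],[0,0,0,0],[0,0,0,0],[0,0,0,0],[0,0,0,0]]

```text
t: 43.6
eef_pos: [0.5151, -0.3986, 0.0135]
ee_rot: [-3.141, -0.0, -2.144]
force: [-2.0, 2.1, 5.6]
width: 0.0427
gripper_force: 30.0
```

The short sleeve is seated. Releasing, lifting and turning the tool for more clearance from the tall stack at the next grasp.

>>> servo_tool:
  series:
    - [[0,0,0,0],[0,0,0,0],[0,0,0,0],[0,0,0,0],[0,0,0,0],[0,0,0,0],[0,0,0,0],[0,0,-4,0],[0,0,-8,0],[0,0,-15,0]]
  claw: -0.35

```text
t: 44.43
eef_pos: [0.5142, -0.3981, 0.0395]
ee_rot: [3.139, -0.0, -2.144]
force: [0.6, 0.4, -0.0]
width: 0.0593
gripper_force: 0.0
```

>>> servo_tool:
  series:
    - [[0,0,-25,0],[0,0,-25,0],[0,0,-25,0],[0,0,-15,0.114],[0,0,0,0.114],[0,0,0,0.114],[0,0,0,0.114],[0,0,0,0],[0,0,0,0],[0,0,0,0]]
  claw: -0.65

```text
t: 45.27
eef_pos: [0.5152, -0.3986, 0.1307]
ee_rot: [-3.141, 0.0, -2.596]
force: [-0.1, 0.1, -0.2]
width: 0.0724
gripper_force: 0.0
```

Run:
```python
from h import *
shift((.4447,-.0998,.12))
im=eyes.grab_frame("scene"); save(cv2.resize(im[170:250,340,] if 0 else im[170:250,330:490],(800,400)),"s10.png")
```

```text
t 45.27 pos [ 0.5152 -0.3986  0.1307] rot [-3.141  0.    -2.596] w 0.0724 q [-0.36  0.39 -0.17  0.   -1.01 -0.67] F [-0.1  0.1 -0.2]
to (0.4447, -0.0998, 0.12) tool mm [-94.8 292.   10.6] turn -0.4461
```

View pics/s10.png

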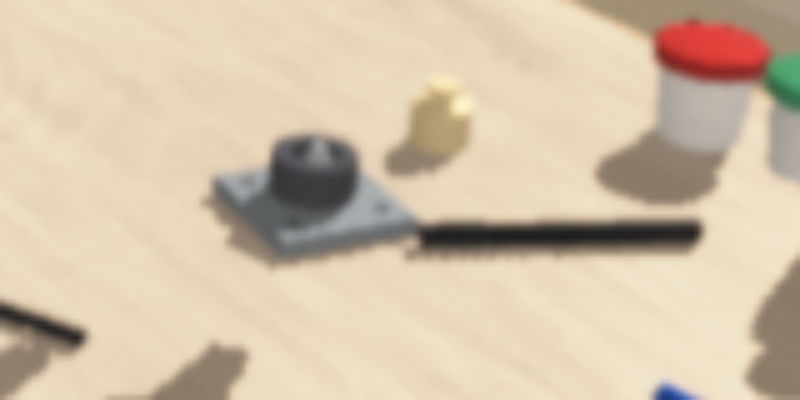

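The short sleeve sits on its post (315,170). The weight and marker are undisturbed. Next is the roller.

>>> servo_tool:
  series:
    - [[-11.8,36.5,0,0],[-11.8,36.5,0,0],[-11.8,36.5,0,0],[-11.8,36.5,0,0],[-11.8,36.5,0,0],[-11.8,36.5,0,0],[-11.8,36.5,0,0],[-12,36.5,0,0],[0,0,0,0],[0,0,0,0]]

```text
t: 46.15
eef_pos: [0.4457, -0.0977, 0.1309]
ee_rot: [-3.141, 0.001, -2.593]
force: [-0.0, -0.9, 0.3]
width: 0.0722
gripper_force: 0.0
```

>>> servo_tool:
  series:
    - [[0,0,0,0],[0,0,0,0],[0,0,0,0],[0,0,10,0],[0,0,10,0],[0,0,10,0],[0,0,0,0],[0,0,0,0],[0,0,0,0],[0,0,0,0]]

```text
t: 46.98
eef_pos: [0.446, -0.0999, 0.1008]
ee_rot: [-3.141, 0.001, -2.6]
force: [-0.0, 1.0, 0.2]
width: 0.0721
gripper_force: 0.0
```

Run:
```python
from h import *
wfit(["grooved_roller_c"]); shift((.4447,-.0998,.0045))
```

```text
grooved_roller_c [ 0.446  -0.0969] iou 0.96 area 4351/4542 conf 0.83
t 47.08 pos [ 0.446  -0.0997  0.1007] rot [-3.141e+00  1.000e-03 -2.600e+00] w 0.0724 q [ 0.21  0.13 -0.63  0.   -0.82 -1.24] F [-0.3  0.1 -0.2]
to (0.4447, -0.0998, 0.0045) tool mm [ 1.2  0.6 96.2] turn -0.4501
```

>>> servo_tool:
  series:
    - [[-0.5,0,15,0],[0,0,15,0],[0,0,15,0],[0,0,15,0],[0,0,15,0],[0,0,10,0],[0,0,6,0],[0,0,4,0],[0,0,2,0],[0,0,0,0]]

```text
t: 47.92
eef_pos: [0.4462, -0.0993, 0.0033]
ee_rot: [-3.142, 0.0, -2.6]
force: [-0.1, 0.1, -0.2]
width: 0.0724
gripper_force: 0.0
```

>>> servo_tool:
  series:
    - [[0,0,0,0],[0,0,0,0],[0,0,0,0],[0,0,0,0],[0,0,0,0],[0,0,0,0],[0,0,0,0],[0,0,0,0],[0,0,0,0],[0,0,0,0]]
  claw: 1

```text
t: 48.75
eef_pos: [0.4463, -0.0993, 0.0036]
ee_rot: [-3.141, 0.001, -2.6]
force: [-1.5, 0.8, 6.3]
width: 0.0526
gripper_force: 30.0
```

>>> servo_tool:
  series:
    - [[0,0,-5,0],[0,0,-10,0],[0,0,-20,0],[0,0,-25,0],[0,0,-25,0],[0,0,-20,0],[0,0,-10,0],[0,0,-5,0],[0,0,0,0],[0,0,0,0]]

```text
t: 49.58
eef_pos: [0.4456, -0.0993, 0.1228]
ee_rot: [3.141, -0.0, -2.6]
force: [-0.3, -0.4, -2.5]
width: 0.0526
gripper_force: 30.0
```

Run:
```python
from h import *
save(eyes.grab_frame("wrist"),"w11.png");shift((.5145,-.3986,.12))
```

```text
t 49.63 pos [ 0.4453 -0.0994  0.1224] rot [ 3.141e+00 -1.000e-03 -2.600e+00] w 0.0529 q [ 0.21  0.1  -0.6  -0.   -0.88 -1.24] F [-0.4  0.7 -1.4]
to (0.5145, -0.3986, 0.12) tool mm [  94.9 -292.1    2.3] turn -0.4501
```

View pics/w11.png

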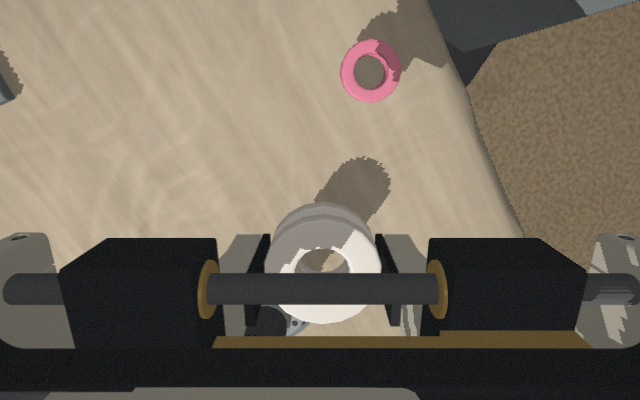

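The roller is held flat (322,265). Moving it to the short stand.

>>> servo_tool:
  series:
    - [[11.9,-36.5,0,0],[11.9,-36.5,0,0],[11.9,-36.5,0,0],[11.9,-36.5,0,0],[11.9,-36.5,0,0],[11.9,-36.5,0,0],[11.9,-36.5,0,0],[11.6,-36.6,0,0],[0,0,0,0],[0,0,0,0]]

```text
t: 50.47
eef_pos: [0.5142, -0.4002, 0.1202]
ee_rot: [3.138, -0.002, -2.603]
force: [-0.0, 0.8, -1.6]
width: 0.0529
gripper_force: 30.0
```

>>> servo_tool:
  series:
    - [[0,0,8,0],[0,0,10,0],[0,0,10,0],[0,0,10,0],[0,0,10,0],[0,0,8,0],[0,0,6,0],[0,0,4,0],[0,0,0,0],[0,0,0,0]]

```text
t: 51.3
eef_pos: [0.5154, -0.3986, 0.0572]
ee_rot: [-3.142, -0.0, -2.6]
force: [-0.3, -0.4, -0.5]
width: 0.0528
gripper_force: 30.0
```

Run:
```python
from h import *
shift((.5145,-.3986,.0365))
```

```text
t 51.3 pos [ 0.5154 -0.3986  0.0572] rot [-3.142 -0.    -2.6  ] w 0.0528 q [-0.36  0.47 -0.24  0.   -0.86 -0.67] F [-0.3 -0.4 -0.5]
to (0.5145, -0.3986, 0.0365) tool mm [ 0.8  0.5 20.7] turn -0.4498
```

>>> servo_tool:
  series:
    - [[0.8,0.5,0,0],[0,0,4,0],[0,0,4,0],[0,0,4,0],[0,0,3,0],[0,0,2,0],[0,0,1,0],[0,0,1,0],[0,0,0.7,0],[0,0,0,0]]

```text
t: 52.13
eef_pos: [0.5144, -0.3985, 0.0374]
ee_rot: [3.141, -0.0, -2.6]
force: [0.3, 0.1, -1.0]
width: 0.0523
gripper_force: 30.0
```

>>> servo_tool:
  series:
    - [[0,0,0.4,0],[0,0,0.4,0],[0,0,0.4,0],[0,0,0,0],[0,0,0,0],[0,0,0,0],[0,0,0,0],[0,0,0,0],[0,0,0,0],[0,0,0,0]]

```text
t: 52.97
eef_pos: [0.5144, -0.3986, 0.0363]
ee_rot: [-3.142, 0.0, -2.6]
force: [-0.0, 0.1, -0.4]
width: 0.0528
gripper_force: 30.0
```

>>> servo_tool:
  series:
    - [[0,0,0.3,0],[0,0,0.3,0],[0,0,0.3,0],[0,0,0,0],[0,0,0,0],[0,0,0,0],[0,0,0,0],[0,0,0,0],[0,0,0,0],[0,0,0,0]]

```text
t: 53.8
eef_pos: [0.5144, -0.3986, 0.0357]
ee_rot: [-3.141, 0.0, -2.6]
force: [-0.9, 2.0, 5.4]
width: 0.0528
gripper_force: 30.0
```

>>> servo_tool:
  series:
    - [[0,0,0,0],[0,0,0,0],[0,0,0,0],[0,0,0,0],[0,0,0,0],[0,0,0,0],[0,0,0,0],[0,0,-4,0],[0,0,-8,0],[0,0,-15,0]]
  claw: -0.6

```text
t: 54.63
eef_pos: [0.5135, -0.3981, 0.0617]
ee_rot: [3.139, -0.001, -2.6]
force: [-0.3, -0.1, 1.1]
width: 0.0699
gripper_force: 0.0
```

>>> servo_tool:
  series:
    - [[0,0,-25,0],[0,0,-25,0],[0,0,-25,0],[0,0,-15,0],[0,0,0,0],[0,0,0,0],[0,0,0,0],[0,0,0,0],[0,0,0,0],[0,0,0,0]]

```text
t: 55.47
eef_pos: [0.514, -0.3984, 0.1516]
ee_rot: [3.14, -0.001, -2.6]
force: [0.4, 0.7, 0.1]
width: 0.0701
gripper_force: 0.0
```

Run:
```python
from h import *
im=eyes.grab_frame("scene"); save(cv2.resize(im[120:250,240:490],(800,416),interpolation=cv2.INTER_CUBIC),"s12.png");st()
```

```text
t 55.52 pos [ 0.5141 -0.3984  0.1517] rot [ 3.141e+00 -1.000e-03 -2.600e+00] w 0.0702 q [-0.36  0.37 -0.14 -0.   -1.05 -0.67] F [0.3 0.1 0.2]
```

View pics/s12.png

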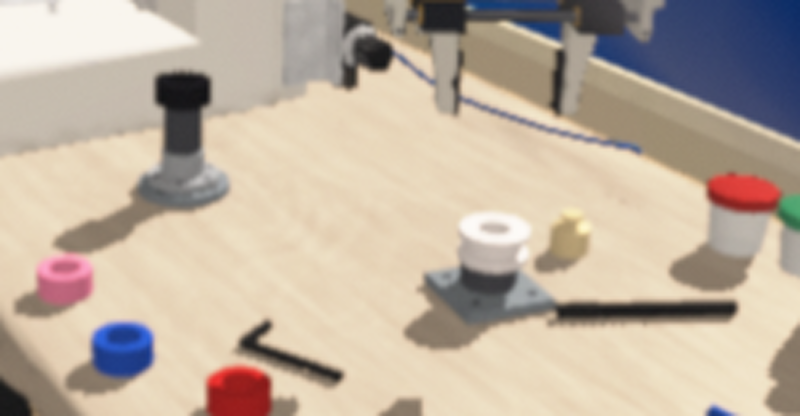

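Both stacks are complete and upright: the tall one at (183,140), the short one at (490,260). The bystanders are in place and the gripper is clear.

```bash
python3 -c "
from h import *
print(ticket.job_done())"
```

```text
the job is handed in; nothing more can be done
None
```

Both roller sets are stacked upright on their posts as specified, with the gripper clear and the weight, hex key and marker undisturbed. I handed the job in at about 55.5 s of the 128 s limit; no verdict came back.

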